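# Push the loose V-block home in the corner of the tube-welding fixture

### The arm

A 6-joint arm with a two-finger parallel gripper is mounted at the origin on a cart in front of the work surface, level with it; the furniture and walls round the work are solid. World frame = base frame: x ahead of the robot, y to its left, z up, the work surface at z = 0. Lengths are in m, angles in rad, forces in N, time in s.
With the tool pointing down it reaches from about 0.35 to 0.975 m from the base axis. Payload 4.9 kg.
Tool frame: the origin (TCP) lies at the centre of the arm's flange, where the gripper is bolted on; the fingertips stand 173 mm ahead of it and the grasp point (between the pads) lies 155 mm ahead of it (ctrl.finger_overhang is the distance from the TCP to the fingertips, in m); z points along the fingers, y is the direction in which the jaws open and shut (so a half turn about z gives the same grasp; the last joint's range is limited). The gripper opens to 85 mm and grips with 20 to 120 N. Pads are 22 mm wide; open, the fingers measure 114 mm over their backs; the gripper's body (76 mm by 85 mm) begins 54 mm behind the grasp point. The pads swing forward as they close: fully open they stand 13 mm farther back than shut.
Start: joints at [-0.119, 0.053, 1.613, -0, 1.476, -0.119], TCP at [0.625, 0, 0.405] pointing down, gripper open.
Joint ranges: [-3.01, 3.01], [-1.01, 2.22], [0.06, 2.58], [-1.02, 4.17], [0.09, 2.62], [-3.14, 3.14]. Speed limits (rad/s): [2.57, 2.57, 3.14, 3.14, 3.14, 3.14].

### API

Orientations are given as a rotation vector (axis times angle).
In Python, from station import ctrl, eyes, spotter gives the robot as it stands.
- The arm moves only by the shell command python3 -m crank 'ROWS' [FORCE]. ROWS is JSON, a list of rows, each a list of 7 numbers: the turn, a rotation vector about the tool's x, y, z in rad, then the shift along the tool's x, y, z in mm, then the closure, from -1 (fully open) to 1 (shut). A call has 1 to 8 rows; each row shifts and turns the pose as measured when the row begins, along the tool's axes as they then stand; what a row does not reach is not made up. A row lasts 1/12 s, in which the tool goes at most 41.7 mm and 7.16 degrees, less where a joint would pass 70% of its speed; a pose out of reach is approached as far as the arm can. A call is refused whole if a number of a shift passes 41.7 or a number of a turn 0.125, either way. A call with a gripper value outside its range is refused whole. The fingers move at their own pace and stop on an object; FORCE is the grip in N (left out, the last holds). Time passes only in rows, so rows that do not move let the fingers close. It gives the time, the measured TCP pose, the force and the opening at its end, in the units of the state.
- ctrl.get_obs(): the state, without advancing time (a new reading comes with each control period).
- eyes.get_image(name): name is "scene" or "side" or "wrist"; returns a dict with "image" (384x512x3 uint8, red, green, blue), "vertical_fov" (degrees; the focal length in pixels is half the picture's height over the tangent of half this angle, whatever the lens; pixels are square), "cx", "cy" (the principal point, pixels), "rvec" (rotation vector, rad) and "tvec" (3), from world to camera coordinates, as OpenCV has them; the wrist camera has in their place "mount" (4x4, takes a point from camera to tool coordinates, whose origin is the TCP and whose axes are the flange's). Camera axes: x right, y down, z forward; pixel columns grow to the right and rows downward; lengths in m; the calibration is good to about 2 mm. The wrist camera is an equidistant fisheye: a pixel r from the principal point sees the ray r / f radians off the axis. A picture is of the moment at which its call begins: read the wrist's pose just before it. There is no depth.
- ctrl.finish_job(): hands the job in, once; it reports no verdict.
Trained networks look in a picture, given as the dict that the camera call returned (one of the last four; its "shot" number tells which), for a name from the list of things; names that differ only in an ending like _2 or _b are one class to them, and where a whole thing is asked for, a point or a joint stands for the part that bears it (a point fixed in the world has none). Each returns a list of dicts, best first, with "confidence" (0 to 1); they miss things now and then, are a little off and sometimes report something else, mostly with a low value. They report only what shows in the picture. A call takes as long as a camera call. They do not tell look-alikes from the thing itself.
- spotter.look_for(query, picture): "centre" ([x, y, z] in m, in world coordinates, good to about 4 mm: the middle of the surface that is visible of it).
- spotter.outline_of(query, picture): "region" (384x512 bool, what is visible of it).
- spotter.mark_of(query, picture): "centre" ([x, y, z] in m, in world coordinates, good to about 4 mm: a listed point, or the origin of a listed thing).
The state is a dict: "t": time; "q": joint angles; "dq": joint speeds; "effort": joint torques, N m; "tool_pos": TCP position; "tool_rot": TCP orientation; "contact_force": force on the tool from outside, world axes, zero at the start; "wrist_torque": the same for the moment, N m; "opening": finger opening in m.
Only numpy, scipy, OpenCV 4.12 (cv2) and the standard library are available. Lean on these libraries where they do the work, as an engineer would, in place of code of your own. Each camera call takes 0.05 s, during which the arm holds its last target.

### The job

Push the loose V-block that stands in front of the aluminium L-shaped fixture along the table into the inside corner of the fixture, so that its long side lies flush against the long bar and its end touches the short end stop, in line with the V-block already bolted at the other end. Only push it with the outside of the fingers: never straddle or pinch it between them, lift it or tip it. Leave the magnets, tape measure, square plate and bent bracket where they are, and finish with the hand clear.

Things in the scene. Friction and masses are not known exactly. Their poses are not given: they have to be found in the camera images.
- loose_block: loose grey steel V-block, 60 x 40 mm, 34 mm tall, 0.4 kg, V groove along its top; solid all round below 20 mm. Origin: centre of underside; x along groove (60 mm), y across (40 mm), z up. Starts alone on the robot's side of the long bar, x up to 0.35 rad off the fixture's +y. Home: origin at x -20, y +150 mm in the fixture's frame, groove parallel to the long bar (end for end does not matter)
- fixture: fixed aluminium L of 25 x 25 mm bars, screw heads 6 mm above them. Origin: on the table, middle of the long bar's front face. Long bar (mm, own frame): x 0 to 25, y -200 to 200, its front toward -x, the robot. Short end stop at the left: x -60 to 25, y 180 to 205. A like V-block is bolted on at the right: x -40 to 0, y -180 to -120; between it and the stop the bar's front is free
- corner (a point): inside corner of the fixture at table height, where the long bar's front face meets the end stop's inner face (fixture x = 0, y = +180 mm)
- magnet_a: loose grey welding magnet with an orange core, upright block 24 x 46 x 66 mm tall, left in front of the end stop, on the robot's side; origin centre of underside; leave alone
- magnet_b: loose grey welding magnet with an orange core, 24 x 46 x 66 mm tall, behind the long bar; origin centre of underside; leave alone
- tape: loose yellow tape measure, 32 x 82 x 60 mm tall, behind the long bar; origin centre of underside; leave alone
- plate: loose square steel plate 50 x 50 x 9 mm, lying to the right of the loose V-block, on the robot's side; origin centre of underside; leave alone
- angle_bracket: loose bent steel bracket 62 x 76 x 50 mm tall, to the left of the end stop; origin centre of underside; leave alone
There are look-alikes about, which are no part of the job. Of the things shaped like the loose_block, the grey one is meant.

How it is judged:
By the outcome, as a careful person would: the job done as asked, in the order asked, and still so for the second after the job is handed in, with the robot touching nothing.
It also fails if it takes over 54 s, if anything falls off the work surface, if the arm or the gripper's body presses on something with over 40 N, if the wrist force passes 120 N, or if a joint passes its speed limit or range.

## Working session

There is one attempt and no reset: what is moved stays moved. The work goes in short steps, Python scripts to look and compute and a shell command to move; the robot and the scene stay as the last step left them, time stands still between calls to the robot, and variables do not carry over. Pictures are saved under pics/ and viewed, and the job is handed in when it is done.

```bash
ls; mkdir -p pics
python3 - <<'E'
from station import ctrl, eyes, spotter
import cv2
o=ctrl.get_obs();print(o, ctrl.finger_overhang)
for n in ["scene","side","wrist"]:
    p=eyes.get_image(n);cv2.imwrite(f"pics/{n}0.png",p["image"][:,:,::-1])
    print(n,{k:v for k,v in p.items() if k!="image"})
    for q in (["loose_block","fixture","corner","magnet_a","plate"]):
        print(q,[(r["centre"],r["confidence"]) for r in spotter.mark_of(q,p)])
E
```

```text
pics
{'t': 0.0, 'q': array([-1.19007455e-01,  5.33514324e-02,  1.61430132e+00,  8.02388856e-06,
        1.47598757e+00, -1.18999496e-01]), 'dq': array([0.0008901 , 0.00065759, 0.00054503, 0.00045043, 0.00071535,
       0.00031127]), 'effort': array([ 2.70554956e-04, -3.93670499e+01, -3.70175600e+01, -1.62778279e-04,
        6.93513779e-03, -6.06393527e-06]), 'tool_pos': array([6.24729944e-01, 2.89016565e-05, 4.03461640e-01]), 'tool_rot': array([-2.22030908e+00, -2.22028970e+00,  1.97740673e-03]), 'contact_force': array([-0.76920317, -0.37211998,  0.45457325]), 'wrist_torque': array([ 0.03622724,  0.00763402, -0.00420101]), 'opening': 0.08533647015483499} 0.1734
scene {'vertical_fov': 44.107799018207956, 'cx': 258.5672292881396, 'cy': 202.1139795453448, 'rvec': array([ 0.87823981, -2.51574276,  1.05795637]), 'tvec': array([0.52575257, 0.19725832, 0.81376441]), 'shot': 1}
loose_block [([0.3537, 0.1572, -0.0008], 0.93), ([0.4219, -0.0601, 0.0038], 0.87), ([0.5189, -0.0006, -0.0018], 0.77), ([0.4107, 0.074, -0.0015], 0.67)]
fixture [([0.609, 0.1589, -0.0013], 0.63), ([0.6325, -0.0168, 0.
[... 923 characters left out ...]
758e-02],
       [ 9.99999211e-01,  7.83301420e-04, -9.81823355e-04,
         5.90603874e-04],
       [ 1.16084124e-03, -2.77924457e-01,  9.60602232e-01,
         3.09335526e-02],
       [ 0.00000000e+00,  0.00000000e+00,  0.00000000e+00,
         1.00000000e+00]]), 'shot': 3}
loose_block [([0.4244, -0.0642, 0.0031], 0.91), ([0.4073, 0.0694, -0.0003], 0.85), ([0.3563, 0.1563, 0.0002], 0.82), ([0.5149, 0.0052, -0.0005], 0.8), ([0.7666, -0.1146, -0.0003], 0.4)]
fixture [([0.6375, -0.0157, -0.0011], 0.63), ([0.6089, 0.1614, -0.0033], 0.28)]
corner [([0.606, 0.1617, 0.0001], 0.78)]
magnet_a [([0.4554, 0.1651, -0.0001], 0.77), ([0.732, 0.036, 0.002], 0.6)]
plate [([0.495, -0.1774, 0.0023], 0.62)]
```

View pics/scene0.png

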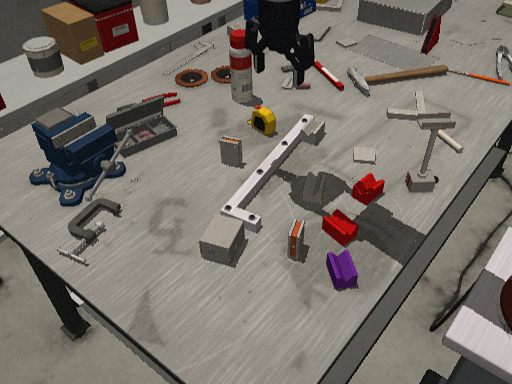

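View pics/side0.png

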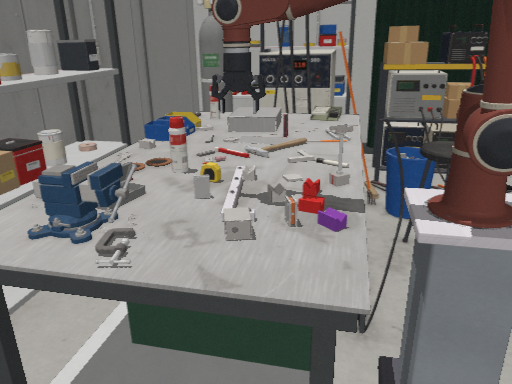

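View pics/wrist0.png

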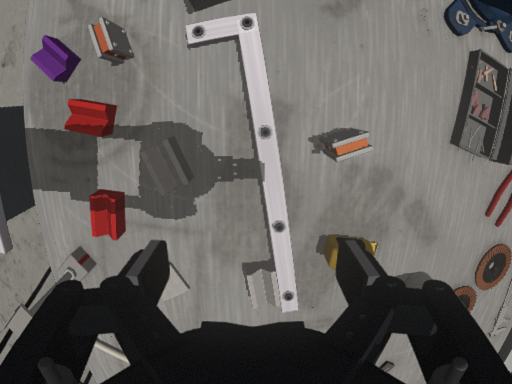

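The wrist view shows four V-block shapes that could be taken for the target, plus the bolted one:
- Grey loose block at about (167,165), world (0.517, 0.003).
- Red at (90,117).
- Red at (107,213).
- Purple at (55,58).
- Bolted grey at (262,285), part of the fixture.

By the description I choose the grey one at (167,165). Next I check it in a close crop and fit its pose.

```bash
cat > h.py <<'E'
import numpy as np, cv2
from scipy.spatial.transform import Rotation as R
from scipy.optimize import minimize
def proj(p,obs,P):
    P=np.atleast_2d(P).astype(float)
    f=192/np.tan(np.radians(p["vertical_fov"]/2))
    if "mount" in p:
        T=np.eye(4);T[:3,:3]=R.from_rotvec(obs["tool_rot"]).as_matrix();T[:3,3]=obs["tool_pos"]
        M=np.linalg.inv(T@p["mount"]);c=P@M[:3,:3].T+M[:3,3]
        s=np.hypot(c[:,0],c[:,1])+1e-12;th=np.arctan2(s,c[:,2])
        return np.c_[p["cx"]+f*th*c[:,0]/s,p["cy"]+f*th*c[:,1]/s]
    c=P@R.from_rotvec(p["rvec"]).as_matrix().T+p["tvec"]
    return np.c_[p["cx"]+f*c[:,0]/c[:,2],p["cy"]+f*c[:,1]/c[:,2]]
def box(x0,x1,y0,y1,z1,z0=0):
    return np.array([[x,y,z] for x in(x0,x1) for y in(y0,y1) for z in(z0,z1)])
BLK=[box(-.03,.03,-.02,.02,.034)]
FIX=[box(0,.025,-.2,.2,.025),box(-.06,.025,.18,.205,.025)]
def pl(Q,x):
    c,s=np.cos(x[2]),np.sin(x[2]);q=Q.copy();q[:,0]=c*Q[:,0]-s*Q[:,1]+x[0];q[:,1]=s*Q[:,0]+c*Q[:,1]+x[1];return q
def mask(p,obs,parts,x,k=4):
    m=np.zeros((384*k,512*k),np.uint8)
    for Q in parts:
        h=cv2.convexHull(((proj(p,obs,pl(Q,x))+.5)*k).astype(np.float32)).astype(np.int32)
        cv2.fillPoly(m,[h],1)
    return cv2.resize(m.astype(np.float32),(512,384),interpolation=cv2.INTER_AREA)
def fit(views,parts,x0,st=(.006,.006,.1)):
    def c(x): return sum(np.abs(mask(p,o,parts,x)-m).sum()/m.sum() for p,o,m in views)
    s=np.array([x0]+[np.array(x0)+np.eye(3)[i]*st[i] for i in range(3)])
    return minimize(c,x0,method="Nelder-Mead",options=dict(initial_simplex=s,xatol=1e-4,fatol=1e-4))
def draw(im,p,obs,Q,x,col):
    u=proj(p,obs,pl(Q,x))
    for i in range(8):
        for j in range(i+1,8):
            if bin(i^j).count("1")==1: cv2.line(im,*[tuple(int(v) for v in (u[k]+.5)*im.shape[1]/512) for k in(i,j)],col,1,cv2.LINE_AA)
E
cat > m.py <<'E'
from station import ctrl, eyes, spotter
import sys,pickle
from h import *
D=[]
for n in sys.argv[1].split(","):
    o=ctrl.get_obs();p=eyes.get_image(n)
    D.append((n,o,p,spotter.outline_of("loose_block",p),spotter.outline_of("fixture",p) if len(sys.argv)>3 else []))
pickle.dump(D,open(sys.argv[2]+".pkl","wb"));print(D[-1][1]["t"])
E
python3 m.py scene,side,wrist d1 f
python3 - <<'E'
import pickle
from h import *
D=pickle.load(open("d1.pkl","rb"))
V=[];VF=[]
for n,o,p,B,F in D:
    u=proj(p,o,[[.517,.003,.02]])[0]
    for r in B:
        ys,xs=np.nonzero(r["region"]);print(n,u.round(),xs.mean().round(),ys.mean().round(),len(xs),r["confidence"])
        if np.hypot(xs.mean()-u[0],ys.mean()-u[1])<10: V.append((p,o,r["region"].astype(np.float32)))
    for r in F:
        ys,xs=np.nonzero(r["region"]);print("F",n,xs.mean().round(),ys.mean().round(),len(xs),r["confidence"],xs.min(),xs.max(),ys.min(),ys.max())
    im=cv2.resize(p["image"],(1024*2,768*2),interpolation=cv2.INTER_CUBIC);x,y=(u*4).astype(int)
    cv2.imwrite(f"pics/crop_{n}.png",im[max(0,y-250):y+250,max(0,x-300):x+300,::-1])
for v in V+[None]:
    vv=V if v is None else [v]
    for y0 in(1.0,1.4,1.7,2.0):
        r=fit(vv,BLK,[.517,.003,y0]);print(r.x,r.fun/len(vv))
E
```

```text
1.2
scene [314. 185.] 341.0 270.0 908 0.98
scene [314. 185.] 339.0 228.0 813 0.95
scene [314. 185.] 314.0 188.0 569 0.76
scene [314. 185.] 367.0 190.0 669 0.7
scene [314. 185.] 263.0 120.0 566 0.56
F scene 270.0 170.0 2461 0.58 220 324 115 231
side [277. 190.] 332.0 219.0 498 0.82
side [277. 190.] 276.0 193.0 267 0.69
side [277. 190.] 311.0 204.0 374 0.65
side [277. 190.] 310.0 187.0 255 0.64
F side 239.0 187.0 560 0.61 221 254 166 219
wrist [165. 167.] 167.0 165.0 1890 0.9
wrist [165. 167.] 91.0 117.0 1527 0.7
wrist [165. 167.] 55.0 59.0 1420 0.68
wrist [165. 167.] 108.0 213.0 1632 0.57
F wrist 259.0 158.0 8526 0.68 186 297 13 311
[0.51189864 0.00726386 1.10618969] 0.4611159861087799
[0.51468241 0.00565769 1.93459766] 0.10369068384170532
[0.51490211 0.00478184 1.93926353] 0.10380052775144577
[0.51465718 0.005895   1.93514217] 0.10369068384170532
[0.51505392 0.01357247 1.53856238] 0.29728463292121887
[0.51704946 0.01086633 1.59552743] 0.28441011905670166
[0.51868364 0.0122001  1.9620799 ] 0.18024344742298126
[0.51848371 0.01044538 1.97435789] 0.18773408234119415
[0.51863465 0.00488704 1.98724836] 0.034788358956575394
[0.51868024 0.00491618 1.9858524 ] 0.034457672387361526
[0.51865692 0.00483891 1.99132963] 0.035052910447120667
[0.51870539 0.00495046 1.98425861] 0.034457672387361526
[0.51817463 0.00505079 1.99293478] 0.1658719778060913
[0.51804994 0.00523828 1.9710739 ] 0.1665298342704773
[0.51802007 0.00560029 1.94703004] 0.1709372599919637
[0.51841555 0.00502817 1.98582216] 0.16494116187095642
```

Run:
```python
import pickle
from h import *
D=pickle.load(open("d1.pkl","rb"))
n,o,p,B,F=D[2]
m=F[0]["region"].astype(np.float32)
BB=FIX+[box(-.04,0,-.18,-.12,.034)]
for parts in(FIX,BB):
    r=fit([(p,o,m)],parts,[.634,-.016,.155]);print(r.x,r.fun)
n2,o2,p2,_,F2=D[0]
print(fit([(p2,o2,F2[0]["region"].astype(np.float32))],FIX,[.634,-.016,.155]))
im=cv2.resize(p["image"],(2048,1536),interpolation=cv2.INTER_CUBIC)[:,:,::-1].copy()
for Q in BB: draw(im,p,o,Q,r.x,(0,255,0))
draw(im,p,o,BLK[0],[.5187,.0049,1.987],(0,0,255))
cv2.imwrite("pics/fitA.png",cv2.resize(im[0:1280,500:1300],(375,600)));cv2.imwrite("pics/fitB.png",im[450:900,480:1080])
```

```text
[ 0.63847347 -0.01533098  0.16038558] 0.20900774002075195
[ 0.63859593 -0.01501325  0.15962359] 0.06378284096717834
       message: Optimization terminated successfully.
       success: True
        status: 0
           fun: 0.2551046311855316
             x: [ 6.335e-01 -1.909e-02  1.510e-01]
           nit: 27
          nfev: 65
 final_simplex: (array([[ 6.335e-01, -1.909e-02,  1.510e-01],
                       [ 6.335e-01, -1.913e-02,  1.511e-01],
                       [ 6.335e-01, -1.913e-02,  1.511e-01],
                       [ 6.335e-01, -1.911e-02,  1.511e-01]]), array([ 2.551e-01,  2.551e-01,  2.551e-01,  2.551e-01]))
```

View pics/fitA.png

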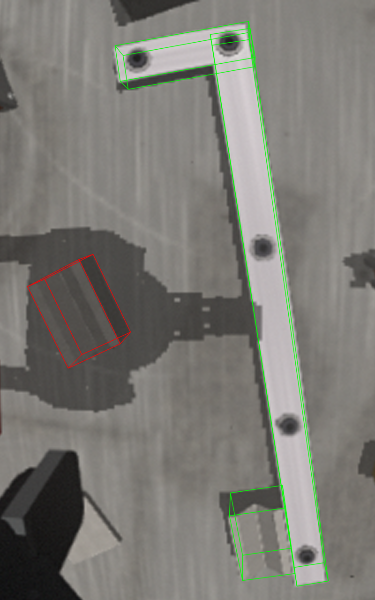

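View pics/fitB.png

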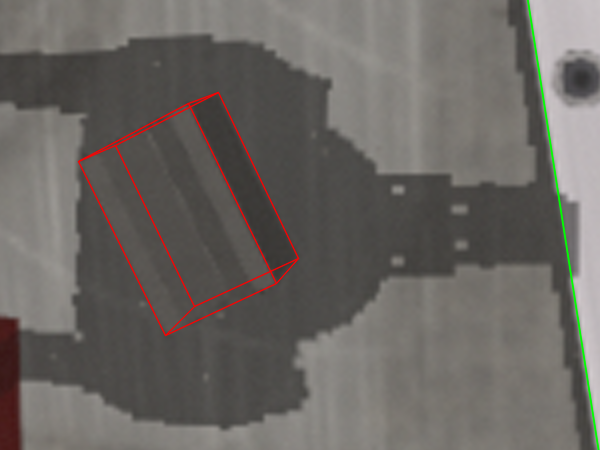

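The crop confirms the pick. The grey V-block sits in the gripper's shadow with its model outline matching, at world (0.5187, 0.0049), turned +0.257 rad from the fixture's y. The fixture fit is (0.6386, -0.0150, yaw 0.160). I'll shut the gripper and go to the block's robot side.

```bash
python3 -m crank '[[0,0,0,0,-39,0,1],[0,0,0,0,-39,0,1],[0,0,0,0,-39,0,1],[0,0,0,0,-39,0,1],[0,0,-0.08,0,0,0,1],[0,0,-0.08,0,0,0,1],[0,0,0,0,0,0,1],[0,0,0,0,0,0,1]]' 20
cat > st.py <<'E'
from station import ctrl
from h import *
F=np.array([.6386,-.0150,.1596])
o=ctrl.get_obs();c,s=np.cos(F[2]),np.sin(F[2])
def tof(x,y): return c*(x-F[0])+s*(y-F[1]),-s*(x-F[0])+c*(y-F[1])
if __name__=="__main__":
    M=R.from_rotvec(o["tool_rot"]).as_matrix()
    fp=tof(*(o["tool_pos"][:2]));tip=o["tool_pos"]+M[:,2]*ctrl.finger_overhang
    print("t",o["t"],"fix xy mm",np.round(np.array(fp)*1000,1),"tip fix",np.round(np.array(tof(*tip[:2]))*1000,1),"tipz",round(tip[2]*1000,1),"yawerr",np.arctan2(M[1,1],M[0,1])-F[2],"tilt",M[:2,2].round(4),"F",o["contact_force"].round(1),"open",o["opening"])
E
python3 st.py
```

```text
t: 2.02
tool_pos: [0.4615, 0.0003, 0.3971]
tool_rot: [-2.026, -2.39, 0.009]
contact_force: [0.5, 0.3, 0.1]
opening: 0.0001
t 2.0167 fix xy mm [-172.4   43.2] tip fix [-174.1   43.7] tipz 223.8 yawerr 0.005240914715368583 tilt [-0.01    0.0011] F [0.5 0.3 0.1] open 9.079545080833188e-05
```

```bash
python3 -m crank '[[-0.01,0,-0.005,-1,9,35,1],[0,0,0,0,0,35,1],[0,0,0,0,0,35,1],[0,0,0,0,0,30,1],[0,0,0,0,0,0,1]]'; python3 st.py
python3 - <<'E'
from station import eyes
import cv2
for n in("wrist","side"):
    p=eyes.get_image(n);im=cv2.resize(p["image"],(800,600),interpolation=cv2.INTER_CUBIC) if n=="wrist" else cv2.resize(p["image"][90:290,180:440],(780,600),interpolation=cv2.INTER_CUBIC)
    cv2.imwrite(f"pics/{n}2.png",im[:,:,::-1])
E
```

```text
t: 2.43
tool_pos: [0.4756, 0.0005, 0.2639]
tool_rot: [2.029, 2.384, 0.015]
contact_force: [-1.5, -0.4, -0.4]
opening: 0.0
t 2.4333 fix xy mm [-158.5   41.2] tip fix [-156.    40.9] tipz 90.5 yawerr 0.0010092925891196924 tilt [0.0144 0.0007] F [-1.5 -0.4 -0.4] open 2.940835289035272e-05
```

View pics/wrist2.png

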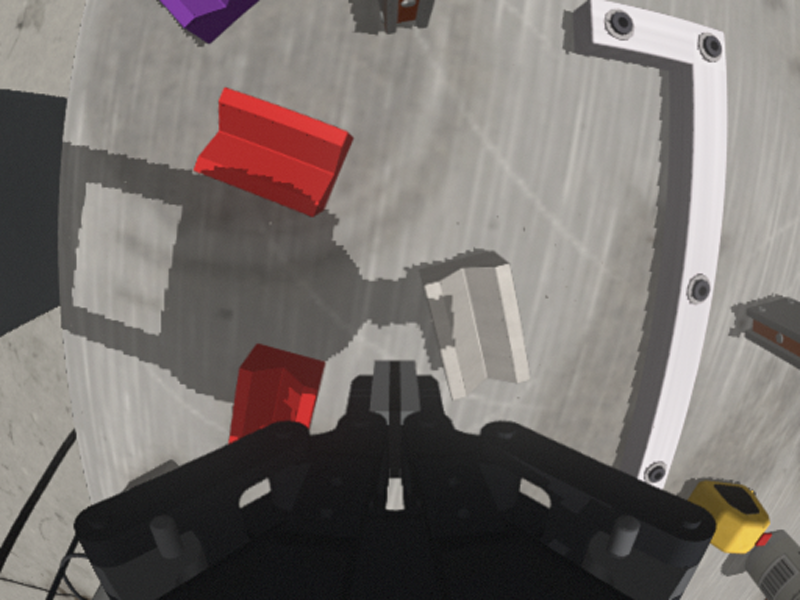

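View pics/side2.png

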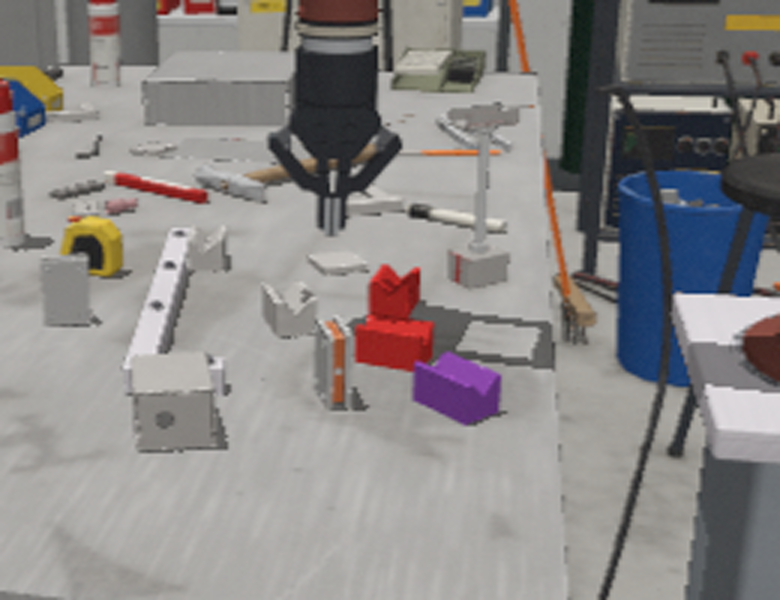

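The grey block stands alone ahead of the shut fingers (wrist (475,330) of 800x600). A red look-alike is close behind at (280,390). I'll back off about 10 mm and go down.

```bash
python3 -m crank '[[0.012,0,0,1,-10,0,1],[0,0,0,0,0,25,1],[0,0,0,0,0,25,1],[0,0,0,0,0,15,1],[0,0,0,0,0,10,1],[0,0,0,0,0,0,1]]'; python3 st.py
```

```text
t: 3.03
tool_pos: [0.4754, -0.0022, 0.2098]
tool_rot: [2.016, 2.365, 0.028]
contact_force: [-0.1, -0.3, -0.5]
opening: -0.0002
t 3.0333 fix xy mm [-159.1   38.6] tip fix [-153.    36.2] tipz 36.5 yawerr -0.00044447292706562 tilt [ 0.0368 -0.0081] F [-0.1 -0.3 -0.5] open -0.00015947720483276372
```

```bash
python3 -m crank '[[0.035,0.014,0,2,-7,0,1],[0,0,0,0,0,0,1],[0,0,0,0,0,0,1]]'; python3 st.py
```

```text
t: 3.28
tool_pos: [0.4702, -0.0018, 0.2152]
tool_rot: [2.035, 2.385, 0.006]
contact_force: [0.7, 0.4, 0.1]
opening: 0.0003
t 3.2833 fix xy mm [-164.2   39.8] tip fix [-163.    39.4] tipz 41.8 yawerr -0.0012673333619723226 tilt [ 0.0071 -0.0011] F [0.7 0.4 0.1] open 0.00030770827471107064
```

```bash
python3 -m crank '[[0.006,0,0,0.5,-4,10,1],[0.006,0,0,0,0,10,1],[0.006,0,0,0,0,8,1],[0.005,0,0,0,0,4,1],[0,0,0,0,0,0,1]]'; python3 st.py
```

```text
t: 3.7
tool_pos: [0.4678, -0.0024, 0.1838]
tool_rot: [-2.038, -2.388, 0.017]
contact_force: [-0.8, 0.3, -0.5]
opening: -0.0
t 3.7 fix xy mm [-166.6   39.6] tip fix [-168.3   38.7] tipz 10.5 yawerr -0.0014950930741603197 tilt [-0.0088 -0.0069] F [-0.8  0.3 -0.5] open -1.7035090576041254e-05
```

```bash
python3 -m crank '[[-0.008,0.007,0,2,6,2,1],[0,0,0,0,6,0,1],[0,0,0,0,6,0,1],[0,0,0,0,6,0,1],[0,0,0,0,6,0,1],[0,0,0,0,6,0,1],[0,0,0,0,6,0,1],[0,0,0,0,0,0,1]]'; python3 st.py
```

```text
t: 4.37
tool_pos: [0.5119, 0.0077, 0.1796]
tool_rot: [-2.031, -2.382, 0.008]
contact_force: [-2.7, 0.2, 0.2]
opening: -0.0001
t 4.3667 fix xy mm [-121.5   42.6] tip fix [-123.4   43.5] tipz 6.2 yawerr -0.0007291523615974571 tilt [-0.012   0.0035] F [-2.7  0.2  0.2] open -0.00012886967954733942
```

```bash
cat > fb.py <<'E'
import sys,pickle
from h import *
import st
D=pickle.load(open(sys.argv[1]+".pkl","rb"));g=[float(v) for v in sys.argv[2].split(",")]  # guess in fixture mm, rel yaw
F=st.F;c,s=st.c,st.s
x0=[F[0]+c*g[0]/1e3-s*g[1]/1e3,F[1]+s*g[0]/1e3+c*g[1]/1e3,F[2]+np.pi/2+g[2]]
for n,o,p,B,_ in D:
    u=proj(p,o,[[x0[0],x0[1],.02]])[0];best=None
    for r in B:
        ys,xs=np.nonzero(r["region"]);d=np.hypot(xs.mean()-u[0],ys.mean()-u[1])
        if d<40 and (best is None or d<best[0]): best=(d,r)
    im=cv2.resize(p["image"],(2048,1536),interpolation=cv2.INTER_CUBIC)[:,:,::-1].copy()
    xx=x0
    if best:
        r=fit([(p,o,best[1]["region"].astype(np.float32))],BLK,x0);xx=r.x
        print(n,"fix mm",np.round(np.array(st.tof(*xx[:2]))*1e3,1),"yaw rel",round(xx[2]-F[2]-np.pi/2,3),"cost",round(r.fun,3),best[1]["confidence"])
    else: print(n,"none near",u)
    draw(im,p,o,BLK[0],xx,(0,0,255))
    for Q in FIX: draw(im,p,o,Q,F,(0,255,0))
    x,y=(u*4).astype(int);x=np.clip(x,350,1698);y=np.clip(y,280,1256)
    cv2.imwrite(f"pics/{sys.argv[1]}_{n}.png",im[y-280:y+280,x-350:x+350])
E
python3 m.py wrist,scene d2; python3 fb.py d2 -90,40,0.1
```

```text
4.4667
wrist fix mm [-86.   35.1] yaw rel 0.17 cost 0.886 0.78
scene fix mm [-85.1  39.3] yaw rel 0.373 cost 0.55 0.55
```

View pics/d2_wrist.png

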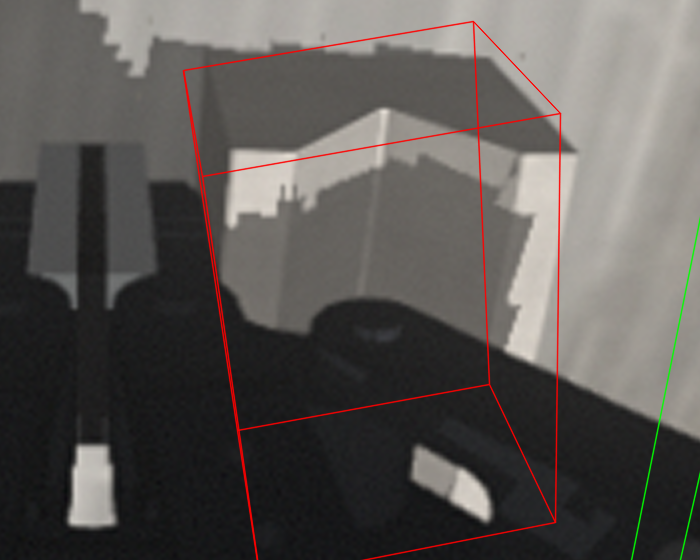

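The block's end is visible at about (390,130) in the crop. It has turned nearly square to the finger, and the gripper hides the rest. I'll keep pushing towards the bar.

```bash
python3 -m crank '[[-0.011,-0.005,0,-1,6,-2,1],[0,0,0,0,6,0,1],[0,0,0,0,6,0,1],[0,0,0,0,6,0,1],[0,0,0,0,6,0,1],[0,0,0,0,6,0,1],[0,0,0,0,6,0,1],[0,0,0,0,0,0,1]]'; python3 st.py
```

```text
t: 5.23
tool_pos: [0.5552, 0.0137, 0.1801]
tool_rot: [-2.037, -2.387, 0.004]
contact_force: [-1.1, 0.1, -0.8]
opening: 0.0001
t 5.2333 fix xy mm [-77.8  41.6] tip fix [-78.5  41.8] tipz 6.7 yawerr -0.001607516706203016 tilt [-0.0045  0.0004] F [-1.1  0.1 -0.8] open 0.00013294801156610707
```

```bash
python3 -m crank '[[0,0,0,0,6,-1,1],[0,0,0,0,6,0,1],[0,0,0,0,4,0,1],[0,0,0,0,3,0,1],[0,0,0,0,3,0,1],[0,0,0,0,0,0,1]]'; python3 st.py
```

```text
t: 5.73
tool_pos: [0.5754, 0.0171, 0.1794]
tool_rot: [-2.025, -2.376, 0.031]
contact_force: [-1.8, -1.0, 2.4]
opening: -0.0
t 5.7333 fix xy mm [-57.3  41.8] tip fix [-62.1  42.2] tipz 6.1 yawerr -0.0004910201461663377 tilt [-0.0278 -0.002 ] F [-1.8 -1.   2.4] open -1.9734747607716834e-05
```

```bash
python3 m.py wrist,scene,side d3; python3 fb.py d3 -25,40,0.0
```

```text
5.9333
wrist fix mm [-21.6  29.9] yaw rel 0.183 cost 1.229 0.76
scene fix mm [-20.6  31.6] yaw rel 0.478 cost 0.925 0.65
side fix mm [-23.8  39.1] yaw rel 0.027 cost 0.205 0.58
```

View pics/d3_wrist.png

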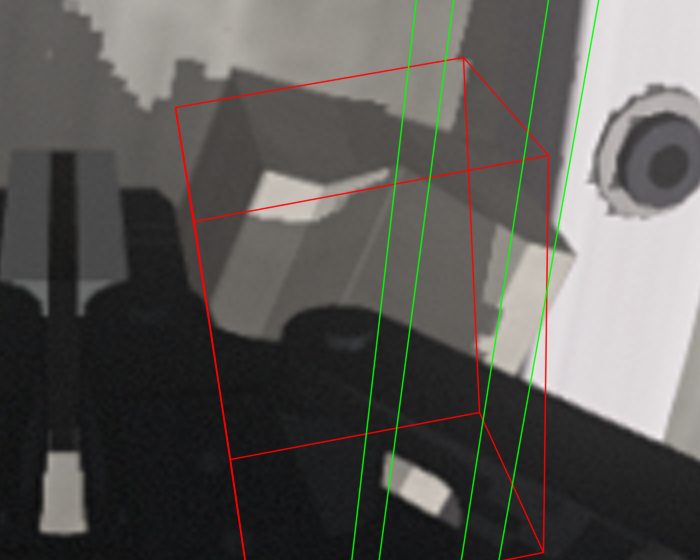

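View pics/d3_scene.png

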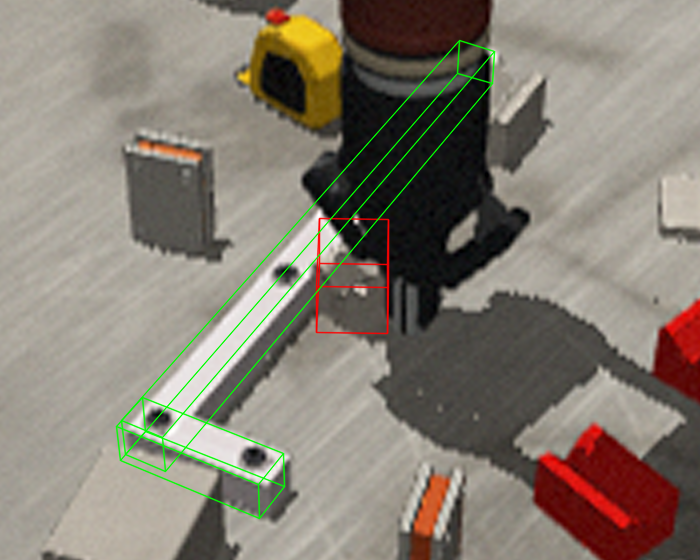

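The wrist crop shows the block's near end dipping to the right, from (235,70) to (465,130). So it has over-rotated clockwise and its leading corner is near the bar. (The straight green lines ignore the lens curvature.) I'll back off and look from above.

```bash
python3 -m crank '[[0,0,0,0,-12,-1,1],[0,0,0,0,-20,-2,1],[0,0,0,0,-30,-5,1],[0,0,0,0,-30,-40,1],[0,0,0,0,0,-40,1],[0,0,0,0,0,-40,1],[0,0,0,0,0,-40,1],[0,0,0,0,0,0,1]]' >/dev/null; python3 -m crank '[[0,0,0,0,0,0,1],[0,0,0,0,0,0,1]]' >/dev/null;python3 st.py;python3 m.py wrist,scene d4; python3 fb.py d4 -25,35,-0.2
```

```text
t 6.8667 fix xy mm [-140.3   40.7] tip fix [-140.5   39.9] tipz 181.3 yawerr -0.0009564531484776706 tilt [-0.0004 -0.0048] F [ 0.2  0.4 -0.2] open 4.3408164023619745e-06
6.9667
wrist fix mm [-29.2  28. ] yaw rel -0.299 cost 0.042 0.84
scene fix mm [-32.4  28.1] yaw rel -0.212 cost 0.141 0.64
```

View pics/d4_wrist.png

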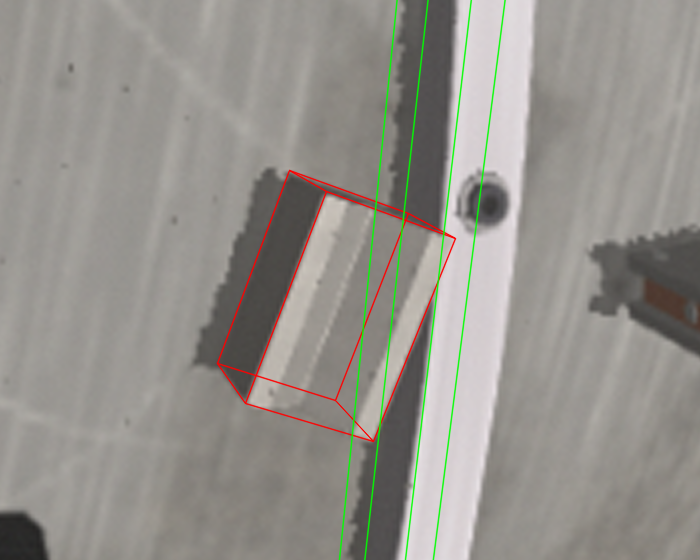

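View pics/d4_scene.png

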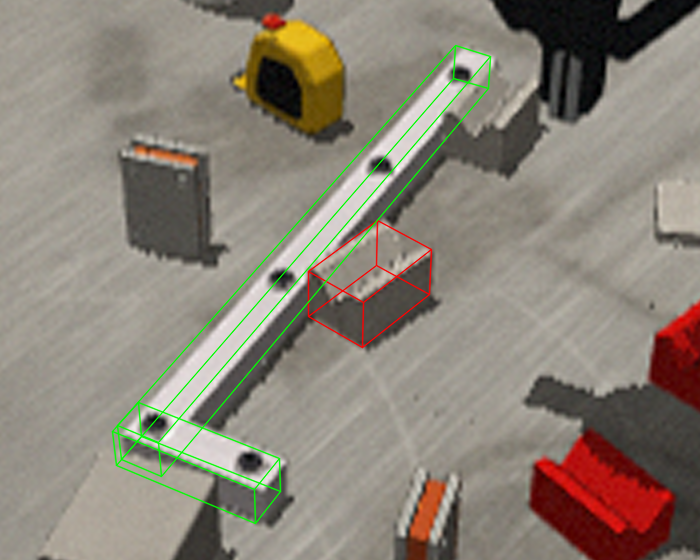

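The grey block now sits at fixture (-29, 28) mm, yaw -0.30, with its leading corner on the bar (crop (455,238)). I'll push its tail in with the finger lower, at y ≈ 18.

```bash
python3 -m crank '[[0,0,0,-11,22,10,1],[0,0,0,-11,22,30,1],[0,0,0,0,2,30,1],[0,0,0,0,0,30,1],[0,0,0,0,0,0,1],[0,0,0,0,0,0,1]]' ;python3 st.py
```

```text
t: 7.57
tool_pos: [0.5415, -0.0121, 0.2412]
tool_rot: [-2.031, -2.383, 0.019]
contact_force: [0.6, -0.5, 0.9]
opening: -0.0
t 7.5667 fix xy mm [-95.4  18.3] tip fix [-98.1  18.3] tipz 67.8 yawerr -0.0005492609687205718 tilt [-0.0156 -0.0024] F [ 0.6 -0.5  0.9] open -4.49648880410476e-05
```

```bash
python3 -m crank '[[-0.015,0,0,0,6,20,1],[0,0,0,0,0,20,1],[0,0,0,0,0,12,1],[0,0,0,0,0,4,1],[0,0,0,0,0,0,1]]' ;python3 st.py
```

```text
t: 7.98
tool_pos: [0.5485, -0.011, 0.1875]
tool_rot: [2.036, 2.389, 0.003]
contact_force: [0.3, 0.2, -0.3]
opening: -0.0001
t 7.9833 fix xy mm [-88.3  18.3] tip fix [-87.8  18.1] tipz 14.1 yawerr -5.753952702422516e-05 tilt [ 0.0032 -0.0004] F [ 0.3  0.2 -0.3] open -0.00011813253077429672
```

Now push: contact expected at tip x ≈ -72, flush at about -54.

```bash
python3 -m crank '[[0,0,0,0,4,5,1],[0,0,0,0,5,0,1],[0,0,0,0,5,0,1],[0,0,0,0,5,0,1],[0,0,0,0,5,0,1],[0,0,0,0,4,0,1],[0,0,0,0,3,0,1],[0,0,0,0,0,0,1]]' ;python3 st.py
```

```text
t: 8.65
tool_pos: [0.5818, -0.0066, 0.1869]
tool_rot: [-2.035, -2.392, 0.011]
contact_force: [-0.6, 0.2, 0.4]
opening: -0.0002
t 8.65 fix xy mm [-54.8  17.3] tip fix [-55.8  16.6] tipz 13.5 yawerr 0.0012608014895395259 tilt [-0.0054 -0.0047] F [-0.6  0.2  0.4] open -0.00020288154903847318
```

```bash
python3 -m crank '[[0,0,0,0,3,3,1],[0,0,0,0,3,1,1],[0,0,0,0,2,0,1],[0,0,0,0,0,0,1]]' ;python3 st.py
```

```text
t: 8.98
tool_pos: [0.5861, -0.0061, 0.1839]
tool_rot: [-2.019, -2.378, 0.045]
contact_force: [-0.8, -0.0, -0.4]
opening: 0.0
t 8.9833 fix xy mm [-50.4  17.1] tip fix [-56.7  16.8] tipz 10.6 yawerr 0.003058361278598265 tilt [-0.0352 -0.0075] F [-0.8 -0.  -0.4] open 1.3455138078605511e-05
```

```bash
python3 -m crank '[[-0.03,0.005,0,0,-10,-1,1],[0,0,0,0,-20,-2,1],[0,0,0,0,-30,-5,1],[0,0,0,0,-30,-40,1],[0,0,0,0,0,-40,1],[0,0,0,0,0,-40,1],[0,0,0,0,0,0,1],[0,0,0,0,0,0,1]]' >/dev/null;python3 st.py;python3 m.py wrist,scene d5; python3 fb.py d5 -22,28,0
```

```text
t 9.65 fix xy mm [-136.2   17.1] tip fix [-135.3   18.1] tipz 137.3 yawerr 0.003000000938600811 tilt [0.0041 0.0064] F [ 0.  -0.9 -1.1] open 0.0006594919887153367
9.75
wrist fix mm [-21.5  25.4] yaw rel 0.012 cost 0.054 0.6
scene fix mm [-25.9  27.3] yaw rel 0.066 cost 0.091 0.9
```

View pics/d5_wrist.png

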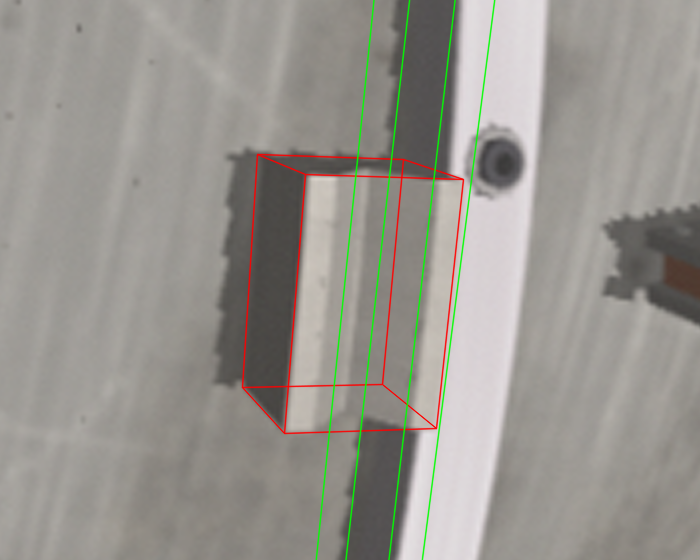

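The block is flush against the bar now (crop: its long top edge (463,180)-(436,428) runs along the bar), at fixture (-21.5, 25.5). Next I go to its right end and push it along the bar.

```bash
python3 -m crank '[[0,0,0,-25,37,0,1],[0,0,0,-25,37,0,1],[0,0,0,0,37,0,1],[0,0,0,0,0,25,1],[0,0,0,0,0,25,1],[0,0,0,0,0,0,1],[0,0,0,0,0,0,1]]' ;python3 st.py
```

```text
t: 10.43
tool_pos: [0.6156, -0.0489, 0.2381]
tool_rot: [-2.015, -2.375, 0.009]
contact_force: [0.3, 0.4, 0.3]
opening: -0.0003
t 10.4333 fix xy mm [-28.1 -29.8] tip fix [-32.  -26.9] tipz 64.8 yawerr 0.0038934385059513354 tilt [-0.0245  0.0129] F [0.3 0.4 0.3] open -0.00028231920889969356
```

```bash
python3 -m crank '[[-0.022,-0.0166,0.003,-3,6,0,1],[0,0,0,0,0,20,1],[0,0,0,0,0,20,1],[0,0,0,0,0,12,1],[0,0,0,0,0,3,1],[0,0,0,0,0,0,1]]' ;python3 st.py
```

```text
t: 10.93
tool_pos: [0.6243, -0.0514, 0.1855]
tool_rot: [2.03, 2.383, 0.006]
contact_force: [-0.8, -0.9, 0.2]
opening: 0.0002
t 10.9333 fix xy mm [-19.9 -33.6] tip fix [-18.1 -34.6] tipz 12.1 yawerr 0.00040120800019327607 tilt [ 0.0111 -0.004 ] F [-0.8 -0.9  0.2] open 0.00020936524453394557
```

```bash
python3 -m crank '[[0.01,0.005,0,4,-3,2,1],[0,0,0,6,0,0,1],[0,0,0,6,0,0,1],[0,0,0,6,0,0,1],[0,0,0,6,0,0,1],[0,0,0,6,0,0,1],[0,0,0,6,0,0,1],[0,0,0,0,0,0,1]]' ;python3 st.py
```

```text
t: 11.6
tool_pos: [0.6154, -0.0091, 0.1885]
tool_rot: [2.031, 2.386, 0.001]
contact_force: [0.1, -1.0, -1.1]
opening: -0.0
t 11.6 fix xy mm [-22.    9.5] tip fix [-20.9   8.5] tipz 15.1 yawerr 0.0010950961575428575 tilt [ 0.0069 -0.0047] F [ 0.1 -1.  -1.1] open -4.3477565904836234e-05
```

```bash
python3 -m crank '[[0.006,0.005,0,6,-1,2,1],[0,0,0,6,0,2,1],[0,0,0,6,0,1,1],[0,0,0,6,0,1,1],[0,0,0,6,0,0,1],[0,0,0,6,0,0,1],[0,0,0,6,0,0,1],[0,0,0,0,0,0,1]]' ;python3 st.py; python3 m.py scene,wrist d6; python3 fb.py d6 -21,82,0
```

```text
t: 12.27
tool_pos: [0.6098, 0.0309, 0.1872]
tool_rot: [2.025, 2.383, -0.012]
contact_force: [-0.3, -0.5, 0.6]
opening: 0.0002
t 12.2667 fix xy mm [-21.1  49.9] tip fix [-20.5  47.2] tipz 13.8 yawerr 0.0026693126648272003 tilt [ 0.0059 -0.015 ] F [-0.3 -0.5  0.6] open 0.00016492314709547583
12.3667
scene fix mm [-24.   89.3] yaw rel 0.027 cost 0.084 0.56
wrist fix mm [-21.7  89.2] yaw rel -0.004 cost 0.046 0.87
```

View pics/d6_scene.png

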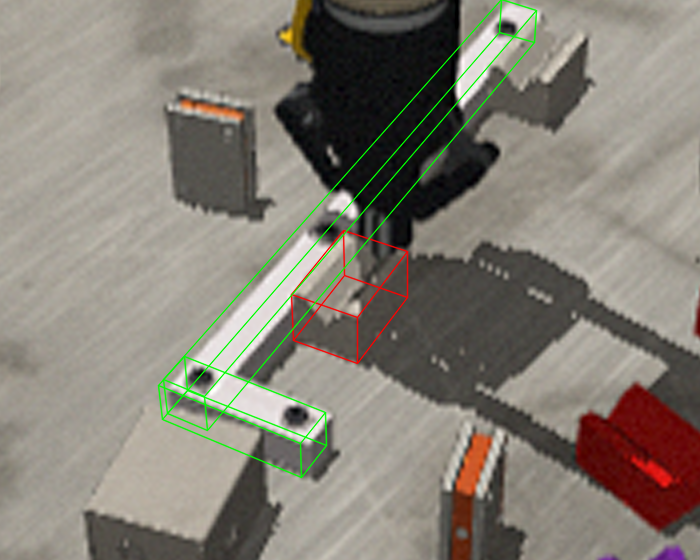

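View pics/d6_wrist.png

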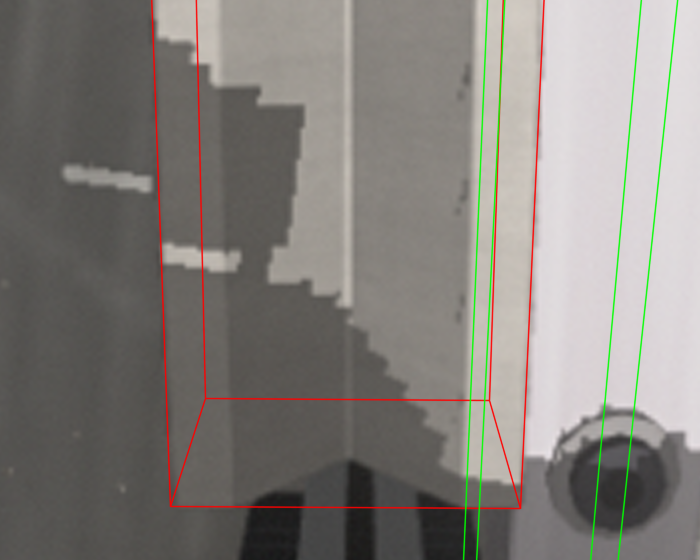

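The block travels along the bar squarely (fixture (-21.7, 89), yaw ≈ 0). The finger is centred behind it in the wrist crop at (350,500). About 61 mm to go.

```bash
python3 -m crank '[[0.006,0.012,0,6,-1,3,1],[0,0,0,6,0,1,1],[0,0,0,6,0,1,1],[0,0,0,6,0,1,1],[0,0,0,6,0,1,1],[0,0,0,6,0,0,1],[0,0,0,6,0,0,1],[0,0,0,0,0,0,1]]' ;python3 st.py
```

```text
t: 13.13
tool_pos: [0.6046, 0.0683, 0.1841]
tool_rot: [2.025, 2.382, -0.02]
contact_force: [-0.4, -0.4, 0.1]
opening: 0.0001
t 13.1333 fix xy mm [-20.4  87.7] tip fix [-20.4  84.2] tipz 10.7 yawerr 0.0020174332691228203 tilt [ 0.0032 -0.0199] F [-0.4 -0.4  0.1] open 0.00014385449109259092
```

```bash
python3 -m crank '[[0.003,0.015,0,4,0,0,1],[0,0.004,0,4,0,0,1],[0,0.004,0,4,0,0,1],[0,0.004,0,4,0,0,1],[0,0,0,3,0,0,1],[0,0,0,0,0,0,1]]' ;python3 st.py
```

```text
t: 13.63
tool_pos: [0.6015, 0.0875, 0.1839]
tool_rot: [-2.029, -2.392, 0.002]
contact_force: [-0.7, -1.3, 1.0]
opening: 0.0001
t 13.6333 fix xy mm [-20.4 107.1] tip fix [-21.1 107.6] tipz 10.5 yawerr 0.003994699004165575 tilt [-0.0043  0.0023] F [-0.7 -1.3  1. ] open 0.00014216218502398773
```

```bash
python3 -m crank '[[0,0,0,2,0,0,1],[0,0,0,2,0,0,1],[0,0,0,2,0,0,1],[0,0,0,0,0,0,1]]' ;python3 st.py; python3 m.py scene,side,wrist d7; python3 fb.py d7 -21,150,0
```

```text
t: 13.97
tool_pos: [0.6011, 0.0898, 0.184]
tool_rot: [2.027, 2.393, -0.017]
contact_force: [-0.5, -0.9, 0.6]
opening: 0.0003
t 13.9667 fix xy mm [-20.4 109.4] tip fix [-21.2 107.5] tipz 10.6 yawerr 0.005873198512445776 tilt [-0.0028 -0.0117] F [-0.5 -0.9  0.6] open 0.0002859447525937942
14.1667
scene fix mm [-25.6 145.4] yaw rel 0.033 cost 0.35 0.79
side fix mm [-20.3 138. ] yaw rel 0.115 cost 1.498 0.49
wrist fix mm [-22.4 149.2] yaw rel -0.007 cost 0.05 0.89
```

View pics/d7_scene.png

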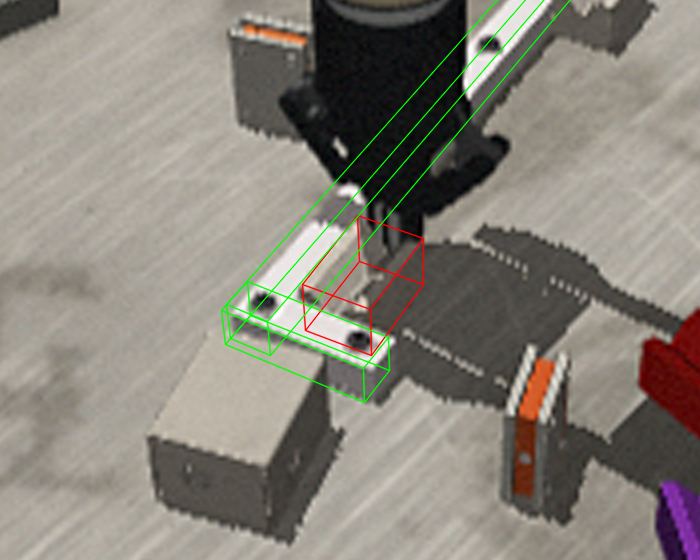

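View pics/d7_wrist.png

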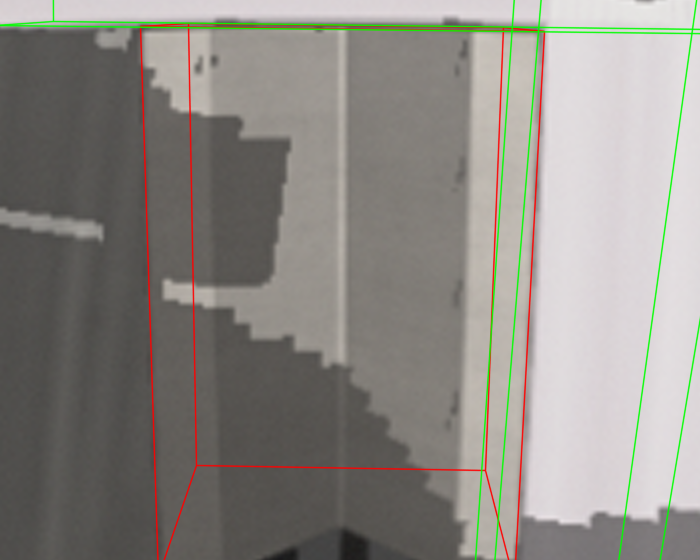

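The wrist crop shows the block's end against the end stop (edge at y≈28) and its long side along the bar. The finger has stalled there, so it is seated. I'll back off, go round and give one gentle press towards the bar.

```bash
python3 -m crank '[[0,0,0,-8,0,0,1],[0,0.01,0,-15,0,-1,1],[0,0,0,0,0,-30,1],[0,0,0,0,0,-35,1],[0,0,0,0,-33,-10,1],[0,0,0,20,-33,0,1],[0,0,0,30,0,0,1],[0,0,0,0,0,0,1]]' ;python3 st.py
```

```text
t: 14.93
tool_pos: [0.5274, 0.107, 0.2606]
tool_rot: [-2.02, -2.377, -0.004]
contact_force: [-0.0, -0.2, 0.1]
opening: 0.0001
t 14.9333 fix xy mm [-90.4 138.2] tip fix [-92.6 141.3] tipz 87.3 yawerr 0.0028196319647350865 tilt [-0.0151  0.016 ] F [-0.  -0.2  0.1] open 0.00012517619888387392
```

```bash
python3 -m crank '[[-0.012,-0.018,0.002,13,6,0,1],[0,0,0,0,0,20,1],[0,0,0,0,0,25,1],[0,0,0,0,0,20,1],[0,0,0,0,0,8,1],[0,0,0,0,0,0,1]]' ;python3 st.py
```

```text
t: 15.43
tool_pos: [0.5312, 0.1241, 0.1868]
tool_rot: [-2.03, -2.393, -0.013]
contact_force: [0.4, 0.8, 0.6]
opening: -0.0002
t 15.4333 fix xy mm [-84.  154.4] tip fix [-83.3 155.8] tipz 13.4 yawerr 0.0041950923888220415 tilt [0.0026 0.0085] F [0.4 0.8 0.6] open -0.0001757357642705109
```

```bash
python3 -m crank '[[0,-0.008,0.004,-4,4,3,1],[0,0,0,0,5,0,1],[0,0,0,0,5,0,1],[0,0,0,0,5,0,1],[0,0,0,0,3,0,1],[0,0,0,0,3,0,1],[0,0,0,0,2,0,1],[0,0,0,0,0,0,1]]' ;python3 st.py
```

```text
t: 16.1
tool_pos: [0.561, 0.1238, 0.1868]
tool_rot: [-2.035, -2.387, 0.008]
contact_force: [0.1, 0.8, -1.3]
opening: 0.0001
t 16.1 fix xy mm [-54.5 149.3] tip fix [-55.8 149.4] tipz 13.4 yawerr -0.0008118489979338506 tilt [-0.0074 -0.0007] F [ 0.1  0.8 -1.3] open 7.744982123475454e-05
```

```bash
python3 -m crank '[[0,0,0,0,2,1,1],[0,0,0,0,2,1,1],[0,0,0,0,2,0,1],[0,0,0,0,0,0,1]]' ;python3 st.py
```

```text
t: 16.43
tool_pos: [0.5642, 0.1245, 0.1857]
tool_rot: [-2.025, -2.377, 0.034]
contact_force: [0.3, 0.3, 0.1]
opening: -0.0002
t 16.4333 fix xy mm [-51.3 149.5] tip fix [-56.3 149.5] tipz 12.3 yawerr 0.00039119710341084524 tilt [-0.0284 -0.0045] F [0.3 0.3 0.1] open -0.0002474319610545007
```

```bash
python3 -m crank '[[0,0,0,0,-8,0,1],[-0.015,0,0,0,-15,-2,1],[0,0,0,0,-10,-30,1],[0,0,0,0,0,-40,1],[0,0,0,0,0,-40,1],[0,0,0,-20,0,-40,1],[0,0,0,0,0,0,1],[0,0,0,0,0,0,1]]' >/dev/null;python3 st.py;python3 m.py scene,side,wrist d8 f; python3 fb.py d8 -21,150,0
python3 - <<'E'
import pickle
from h import *
D=pickle.load(open("d8.pkl","rb"))
n,o,p,B,Fx=D[2]
cv2.imwrite("pics/w8.png",cv2.resize(p["image"],(800,600),interpolation=cv2.INTER_CUBIC)[:,:,::-1])
E
python3 - <<'E'
from station import eyes,spotter
p=eyes.get_image("wrist")
for q in("magnet_a","plate","tape","angle_bracket","corner","loose_block"): print(q,[(r["centre"],r["confidence"]) for r in spotter.mark_of(q,p)])
E
```

```text
t 17.1 fix xy mm [-85.7 130.6] tip fix [-87.  130.7] tipz 168.4 yawerr 0.0014249130855040482 tilt [-0.0075 -0.001 ] F [-0.3  0.9 -1.5] open -0.0003326777063059364
17.4
scene fix mm [-24.1 144.1] yaw rel 0.034 cost 0.36 0.68
side fix mm [-20. 122.] yaw rel 0.064 cost 1.001 0.71
wrist fix mm [-21.5 148.7] yaw rel 0.014 cost 0.052 0.85
magnet_a [([0.4556, 0.1662, 0.0008], 0.92), ([0.7291, 0.0375, 0.0001], 0.81)]
plate []
tape []
angle_bracket [([0.5699, 0.246, -0.0019], 0.9)]
corner [([0.6087, 0.1632, 0.0021], 0.89), ([0.5693, 0.2481, -0.0], 0.55)]
loose_block [([0.3565, 0.1611, -0.0004], 0.95), ([0.5898, 0.129, -0.003], 0.66), ([0.4071, 0.0682, -0.0007], 0.65), ([0.4243, -0.0668, 0.0019], 0.59)]
```

View pics/d8_wrist.png

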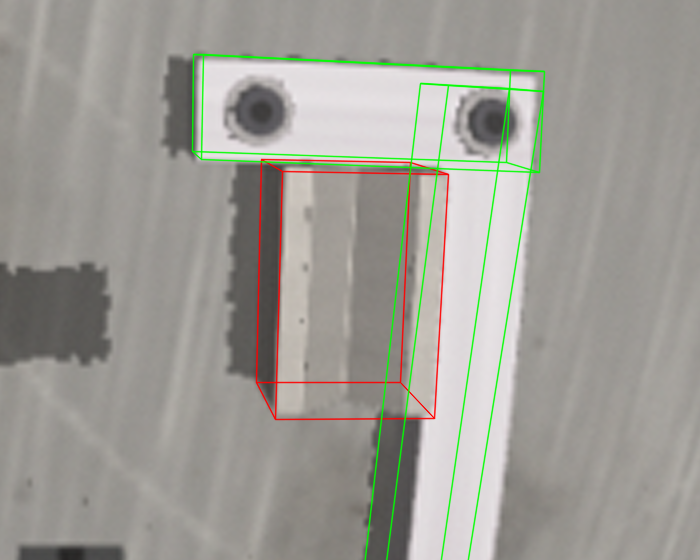

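View pics/w8.png

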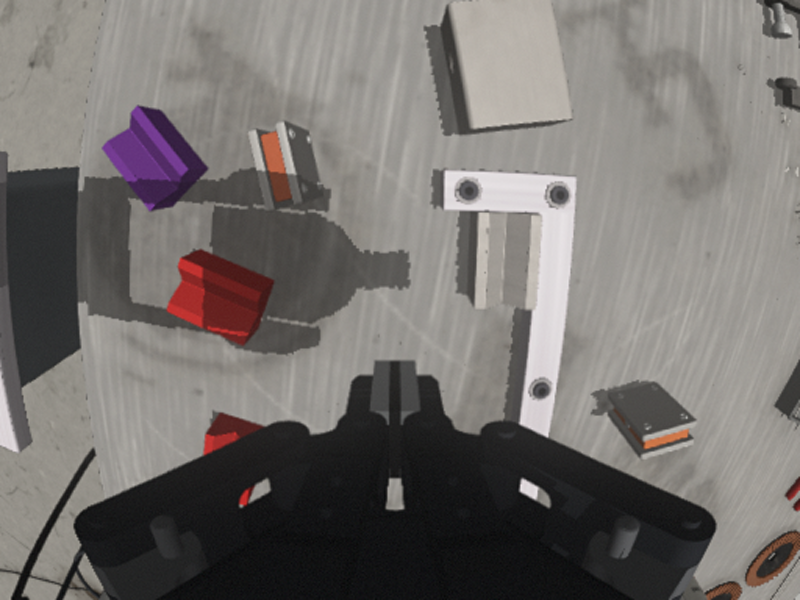

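View pics/d8_scene.png

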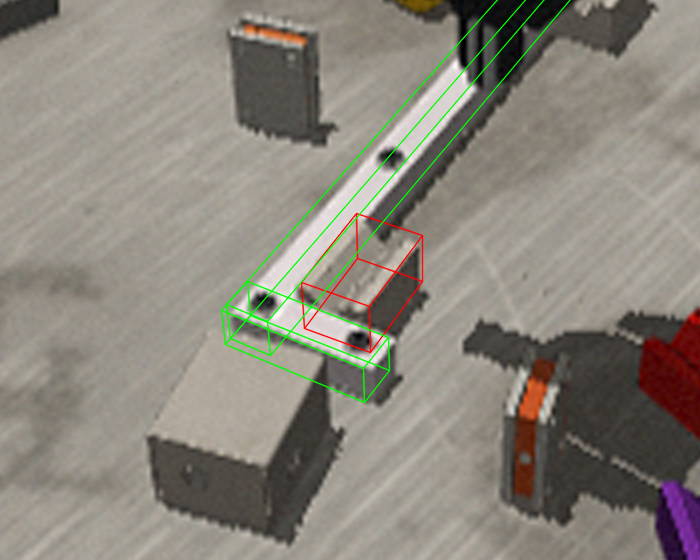

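The block looks seated, fit (-21.5, 148.7), but the stalls read almost no force. I'll look straight down the seams from above the bar to rule out a small gap.

```bash
python3 -m crank '[[0,0,0,-15,35,0,1],[0,0,0,-15,35,0,1],[0,0,0,0,35,0,1],[0,0,0,0,10,30,1],[0,0,0,0,0,30,1],[0,0,0,0,0,0,1],[0,0,0,0,0,0,1]]' >/dev/null;python3 st.py;python3 m.py wrist d9; python3 fb.py d9 -21,150,0
python3 - <<'E'
import pickle
from h import *
import st
D=pickle.load(open("d9.pkl","rb"))
n,o,p,B,Fx=D[0]
u=proj(p,o,[[.60,.14,.03]])[0].astype(int);print(u)
im=p["image"][max(0,u[1]-60):u[1]+60,u[0]-75:u[0]+75]
cv2.imwrite("pics/w9.png",cv2.resize(im,None,fx=5,fy=5,interpolation=cv2.INTER_CUBIC)[:,:,::-1])
E
```

```text
t 18.4833 fix xy mm [ 32.2 100.1] tip fix [ 30.3 100.1] tipz 102.3 yawerr 0.002401027476606782 tilt [-0.0108 -0.0014] F [ 1.1 -0.5  0.6] open -0.0001384903043523766
18.4833
wrist fix mm [-22.9 149.5] yaw rel -0.019 cost 0.097 0.81
[192 126]
```

View pics/w9.png

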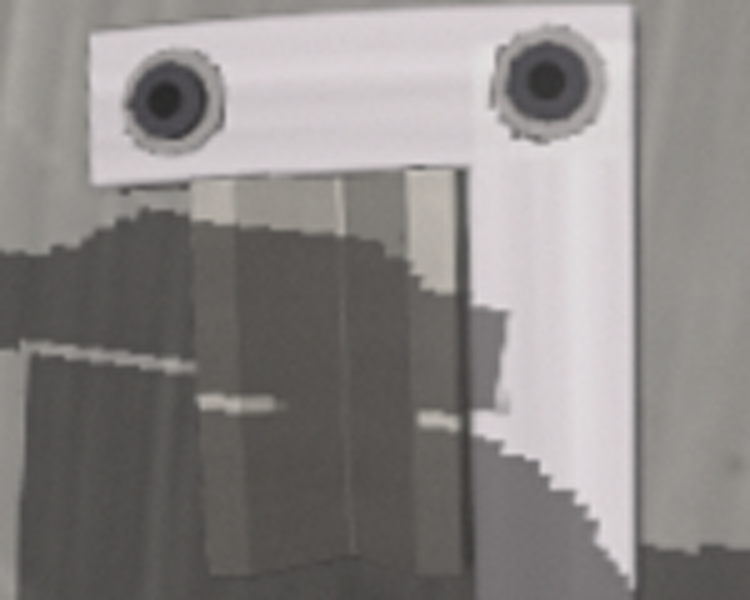

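Seen from above the bar, the block's end abuts the stop with no dark line at (430,168). Only an even strip of about 11 px lies along the bar. About 9 px of it is the block's own 9 mm of side face standing above the bar, so any gap is under about 0.5 mm and parallel. I'll raise the hand clear, check the bystanders once and hand in.

```bash
python3 -m crank '[[0,0,0,0,0,-40,1],[0,0,0,0,-30,-40,1],[0,0,0,0,-30,-40,1],[0,0,0,0,-30,-20,1],[0,0,0,0,-30,0,1],[0,0,0,0,0,0,1],[0,0,0,0,0,0,1]]';python3 - <<'E'
from station import eyes,spotter,ctrl
for n in("scene","wrist"):
    p=eyes.get_image(n)
    for q in("magnet_a","plate","tape","angle_bracket","loose_block"): print(n,q,[(r["centre"],r["confidence"]) for r in spotter.mark_of(q,p)])
import cv2
cv2.imwrite("pics/fin.png",cv2.resize(p["image"],(800,600))[:,:,::-1])
E
```

```text
t: 19.17
tool_pos: [0.5376, 0.071, 0.4257]
tool_rot: [2.029, 2.391, 0.003]
contact_force: [-0.7, 0.2, 0.2]
opening: 0.0001
scene magnet_a [([0.7361, 0.0332, 0.0014], 0.89), ([0.4553, 0.1671, -0.0017], 0.75)]
scene plate [([0.4979, -0.1732, 0.0027], 0.84), ([0.7678, -0.1233, 0.0029], 0.45)]
scene tape [([0.7661, -0.1192, 0.0007], 0.79)]
scene angle_bracket [([0.5733, 0.2491, -0.0036], 0.55)]
scene loose_block [([0.421, -0.062, 0.0041], 0.9), ([0.3531, 0.1571, 0.0026], 0.78), ([0.5944, 0.1237, 0.0019], 0.66), ([0.4129, 0.0733, -0.0008], 0.64)]
wrist magnet_a [([0.7297, 0.0349, 0.0011], 0.69), ([0.4554, 0.1655, 0.0002], 0.66)]
wrist plate [([0.6077, 0.1612, -0.0013], 0.4)]
wrist tape []
wrist angle_bracket [([0.5689, 0.2467, -0.0022], 0.67)]
wrist loose_block [([0.4253, -0.0646, 0.0023], 0.93), ([0.3575, 0.1585, -0.0008], 0.75), ([0.4078, 0.0685, -0.0009], 0.64), ([0.5902, 0.1265, 0.0012], 0.61)]
```

View pics/fin.png

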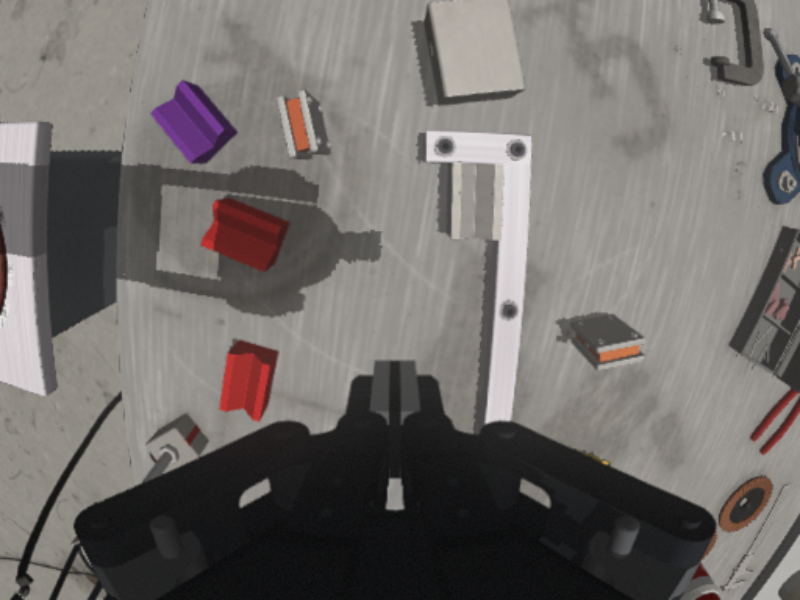

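The final view shows the block in the inside corner at (477,200), with the magnets, bracket and look-alikes where they were and the hand clear.

```bash
python3 -c "
from station import ctrl
print(ctrl.finish_job(), ctrl.get_obs()['t'])"
```

```text
the job is handed in; nothing more can be done
the job is handed in; nothing more can be done
```

The grey V-block is in the fixture's inside corner, flush along the long bar and with its end against the short end stop. I handed the job in at about 20 s. I used only the outside of the shut fingers and pushed it to the bar, then along the bar to the stop, with one last light press towards the bar.

- **Position:** the last unobstructed wrist fits put it at about (-21.5 to -22.9, 148.7 to 149.5) mm in the fixture's frame, yaw within 0.02 rad. Home is (-20, 150).
- **Seams:** looking straight down, I saw no gap at the end stop. Any gap at the bar is parallel and under about 0.5 mm.
- **Bystanders:** magnet_a, magnet_b, the plate and the red and purple look-alikes were found within about 4–5 mm of their first readings, which is measurement noise. The tape and bracket had no reading before the pushes to compare with, but the arm went near neither.

**Checks that disagreed or failed:**
- **First push:** it over-rotated the block to about -0.30 rad. I corrected this by pushing its tail in.
- **Scene and side fits:** they differed from the wrist fits. The scene camera was out by up to about 6 mm. The side camera's fits were far off in the corner, where the fixture hides the block, so I set both aside.
- **Force readings:** they stayed near 1 N even when the finger stalled. Seating therefore rests on the finger no longer advancing and on the pictures.

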